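Bring the floating probe shuttle to rest at the reader

ROBOT

A 6-joint arm with a two-finger parallel gripper is mounted at the origin on the work surface. World frame = base frame: x ahead of the robot, y to its left, z up, the work surface at z = 0. Lengths are in mm, angles in rad, forces in N, time in s.
With the tool pointing down it reaches from about 350 to 975 mm from the base axis. Payload 7.1 kg.
Tool frame: the origin (TCP) lies at the very end of the fingers, on their centre line; the grasp point (between the pads) lies 19 mm behind it; z points along the fingers, y is the line along which they close (so a half turn about z gives the same grasp; the last joint's range is limited). The gripper opens to 88 mm and grips with 3 to 60 N. Pads are 20 mm wide; open, the fingers measure 115 mm over their backs; the gripper's body (75 mm by 178 mm) begins 61 mm behind the grasp point.
Start: joints at [1.316, 0.423, 1.63, -0, 1.089, -0.019], TCP at [145.982, 607.696, 222.675] pointing down, gripper open.
Joint ranges: [-3, 3], [-0.9, 2.11], [0.09, 2.58], [-1.31, 4.45], [0.11, 2.69], [-2.54, 2.54]. Speed limits (rad/s): [2.39, 2.39, 3.01, 3.14, 3.14, 3.14].

INTERFACE

Orientations are given as a rotation vector (axis times angle).
In Python, from workcell import ctrl, optics gives the robot as it stands.
- The arm moves only by the shell command python3 -m jog 'ROWS'. ROWS is JSON, a list of rows, each a list of 7 numbers: the shift along the tool's x, y, z in units of 40 mm (1.0 is 40 mm), then the turn, a rotation vector about the tool's x, y, z in units of 6 degrees (1.0 is 6 degrees), then the opening, from 0 (shut) to 1 (fully open). A call has 1 to 20 rows; each row shifts and turns the commanded pose from where the row before left it, along the tool's axes as they then stand; what a row does not reach is not made up. A row lasts 1/10 s, in which the tool goes at most 50 mm and 8.59 degrees, less where a joint would pass 70% of its speed; a pose out of reach is approached as far as the arm can. A call is refused whole if a number of a shift passes 1 or a number of a turn 1, either way. A call with a gripper value outside its range is refused whole. The fingers move at their own pace and stop on an object; the grip force is fixed at half the most. Time passes only in rows, so rows that do not move let the fingers close. It gives the time, the measured TCP pose, the force, the opening and the grip force at its end, in the units of the state.
- ctrl.get_obs(): the state, without advancing time (a new reading comes with each control period).
- optics.get_image(name): name is "scene" or "top" or "wrist"; returns the picture (480x640x3 uint8, red, green, blue); there is no depth.
- optics.camera_model(name): a dict with "fov_y" (degrees; the focal length in pixels is half the picture's height over the tangent of half this angle, whatever the lens; pixels are square), "cx", "cy" (the principal point, pixels), "view" (4x4, takes a point from world to camera coordinates); the wrist camera has in their place "hand_eye" (4x4, takes a point from camera to tool coordinates, whose origin is the TCP and whose axes are the flange's). Camera axes: x right, y up, looking along -z (the intrinsics and any distortion apply to the point x, -y, -z); pixel columns grow to the right and rows downward; lengths in mm; the calibration is good to about 2 mm. A picture is of the moment at which its call begins: read the wrist's pose just before it. camera_model takes no time and is no camera call.
- ctrl.close_job(): hands the job in; it is judged then, once.
Trained networks look in the newest picture that a camera, given by its name, has taken for a name from the list of things; names that differ only in an ending like _2 or _b are one class to them, and where a whole thing is asked for, a point or a joint stands for the part that bears it (a point fixed in the world has none). Each returns a list of dicts, best first, with "conf" (0 to 1); they miss things now and then, are a little off and sometimes report something else, mostly with a low value. They report only what shows in the picture. A call takes as long as a camera call. They do not tell look-alikes from the thing itself.
- optics.masks_of(target, camera): "pixels" (480x640 bool, what is visible of it) and "extent" ([centre column, centre row, width, height] in pixels, round what is visible of it).
The state is a dict: "t": time; "qpos": joint angles; "qvel": joint speeds; "joint_torque": joint torques, N m; "ee_pos": TCP position; "orientation": TCP orientation; "ft_force": force on the tool from outside, world axes, zero at the start; "moment": the same for the moment, N m; "width": finger opening in mm; "grasp_force": force on a finger pad.
Only numpy, scipy, OpenCV 4.12 (cv2) and the standard library are available. Lean on these libraries where they do the work, as an engineer would, in place of code of your own. Each camera call takes 0.05 s, during which the arm holds its last target. There are 200 camera calls.

TASK

The exhaust-probe shuttle floats on an almost frictionless air rail: with the hand in the gap between its two orange spring pads, push it off briskly to the left (+y), at 6 cm per second or more (which wakes the reader), and brake it, so that its red arrow comes to rest at the yellow line of the blue reader and it stands there by itself, untouched, for several seconds. Touch the shuttle only by the faces of the orange pads and gently, never let it run into the stop at either end of the rail, and leave everything else on the bench alone.

Things in the scene. Friction and masses are not known exactly. Their poses are not given: they have to be found in the camera images.
- track: Fixed aluminium base with a steel air rail, 730 mm long, 120 mm wide, rail top 34 mm high. Origin at the middle of its underside, on the bench; its own y axis points along the rail, to the left (roughly world +y, turned up to 0.2 rad), x away from the robot. A red stop block with a black rubber buffer stands at each end; they reach 92 mm high.
- shuttle (a joint): Travel of the shuttle along the rail's +y, in m: 0 touching the right (-y) stop, 0.32 touching the left stop. The shuttle's middle lies at track y = value - 0.16. The shuttle moves nominally 2.4 kg in all (hidden, about 1.6 to 3.2 kg); drag nominally 0.15 N per m/s plus 0.006 N of dry friction, so once moving it coasts on for many seconds.
- gap_mid (a point): Point on the shuttle, in the middle of the gap between its two orange pads, 95 mm above the bench (mid-height of the pads). The gap is 150 mm long along the rail from pad face to pad face when the pads are out, 110 mm wide, open at the top and to the front; its floor (grey deck) is 60 mm above the bench. Same axes as the track.
- deck (a point): Middle of the top of the shuttle's grey deck (110 x 330 mm, top 60 mm above the bench), two blue end blocks (tops 130 mm above the bench, inner faces 115 mm from the middle along the rail) and, on its far (+x) side, a shelf with a white rack of five steel probes (up to 136 mm high, rack 78 to 122 mm from the middle line). Not to be touched.
- pad_left (a joint): How far the left orange pad is pressed in, m, 0 (out) to 0.04 (fully in, flush with its blue end block). Its face, 96 mm wide, 68 to 122 mm above the bench, is 75 mm left (+y) of gap_mid when out and looks right; pushing it drives the shuttle left. Spring 40 N/m, no preload, damping only 0.8 N per m/s: the shuttle bounces back off a hand that stands still.
- pad_right (a joint): The same for the right orange pad: its face is 75 mm to the right (-y) of gap_mid when out and looks to the left; pressing it to the right drives the shuttle to the right, that is, it brakes a shuttle moving left. Spring 40 N/m, travel 0 to 0.04 m. On top of each pad is a dark steel cover, its top 126 mm above the bench, set back 5 mm from the face: not to be touched.
- arrow (a point): Tip of the small red arrow on the far (+x) edge of the shuttle's shelf, 143 mm from the middle line, 63 mm above the bench, in line with gap_mid along the rail.
- line (a point): Top of the yellow line on the near face of the reader, 90 mm above the bench; the arrow must stop level with it along the rail (same track y).
- reader: Fixed blue reader box 100 x 130 x 90 mm with a lens facing the rail and a yellow line over its top and front. Origin at the middle of its underside, axes as the track.
- mouse: Black computer mouse, 100 x 58 x 32 mm, loose, between robot and rail. Leave alone.
- flux_bottle: Small loose bottle, 44 mm across, 85 mm high, between robot and rail, to the left. Leave alone.
There are look-alikes about, which are no part of the job. What is shaped like the reader but pink is not meant.

How it is judged (in metres and radians):
On the way, in this order (a step that is already met when the one before it is completed fails the run):
1. the shuttle runs to the left at 60 mm/s or more (velocity of joint shuttle above 0.06 m/s), for 0.1 s.
2. the arrow stands within 15 mm of the line, slower than 8 mm/s and untouched, for 3 s (y of arrow in the frame of line between -0.015 and 0.015 m and velocity of joint shuttle between -0.008 and 0.008 m/s and contact force between anything else and pad_left below 0.1 N and contact force between anything else and pad_right below 0.1 N), for 3 s.
At the end, for the whole second after the job is handed in: The red arrow is within 15 mm of the yellow line along the rail, the shuttle is slower than 8 mm/s and nothing touches its pads, after it has stood so for 3 s (all of step 2).
It fails at once if the shuttle runs into a stop (value of joint shuttle above 0.317 m or value of joint shuttle below 0.003 m).
It fails at once if the shuttle is touched anywhere but on the pad faces (over 2 N) (contact force between the fingers and shuttle_c0 above 2 N or contact force between the fingers and shuttle_c1 above 2 N or contact force between the fingers and shuttle_c2 above 2 N or contact force between the fingers and shuttle_c3 above 2 N or contact force between the fingers and shuttle_c4 above 2 N or contact force between the fingers and shuttle_c5 above 2 N or contact force between the fingers and pad_left_c1 above 2 N or contact force between the fingers and pad_right_c1 above 2 N).
It fails at once if a pad is struck with more than 15 N (contact force between the fingers and pad_left above 15 N or contact force between the fingers and pad_right above 15 N).
It fails at once if the mouse or the bottle is moved more than 20 mm (distance of any of mouse, flux_bottle from where it was at the start of the episode above 0.02 m).
It also fails if it takes over 42 s, if anything falls off the work surface, if the arm or the gripper's body presses on something with over 40 N, if the wrist force passes 120 N, or if a joint passes its speed limit or range.

## Working session

There is one attempt and no reset: what is moved stays moved. The work goes in short steps, Python scripts to look and compute and a shell command to move; the robot and the scene stay as the last step left them, time stands still between calls to the robot, and variables do not carry over. Pictures are saved under pics/ and viewed, at most 10 in all, crops included, and the job is handed in when it is done.

```bash
mkdir -p pics; ls
python3 - <<'E'
from workcell import ctrl, optics
import cv2,numpy as np
np.set_printoptions(precision=4,suppress=True)
for n in ["scene","top"]:
    im=optics.get_image(n); cv2.imwrite(f"pics/{n}0.png",im[:,:,::-1]); m=optics.camera_model(n); print(n,m)
print(optics.camera_model("wrist"))
print(ctrl.get_obs())
for t in ["reader","shuttle","track"]:
  for r in optics.masks_of(t,"top"): print(t,r["conf"],r["extent"])
E
```

```text
pics
scene {'fov_y': 52.22567148793444, 'cx': 318.43357827604996, 'cy': 242.24841575452774, 'view': array([[    0.8583,     0.5128,    -0.0175,  -466.0465],
       [   -0.3881,     0.6711,     0.6317,   156.0201],
       [    0.3357,    -0.5354,     0.775 , -1148.1795],
       [    0.    ,     0.    ,     0.    ,     1.    ]])}
top {'fov_y': 45.87040254954012, 'cx': 311.98451039856013, 'cy': 234.93143389253666, 'view': array([[    0.0132,    -0.9999,     0.0039,   -27.5801],
       [    0.9965,     0.0135,     0.0821,  -538.0651],
       [   -0.0821,     0.0028,     0.9966, -1207.6804],
       [    0.    ,     0.    ,     0.    ,     1.    ]])}
{'fov_y': 65.91777694527255, 'cx': 319.7926561283694, 'cy': 232.25182891434045, 'hand_eye': array([[   0.0001,    0.9627,    0.2705,   73.5359],
       [   1.    ,    0.0001,   -0.0007,    0.3863],
       [  -0.0007,    0.2705,   -0.9627, -161.5914],
       [   0.    ,    0.    ,    0.    ,    1.    ]])}
{'t': 0.1, 'qpos': array([ 1.316 ,  0.4238,  1.6306, -0.    ,  1.0886, -0.019 ]), 'qvel': array([ 0.0009, -0.002 , -0.0019,  0.0002,  0.0013,  0.0008]), 'joint_torque': array([ -0.0008, -54.5612, -27.4325,   0.0645,   0.0188,  -0.    ]), 'ee_pos': array([145.8659, 607.2306, 221.9947]), 'orientation': array([-0.3695, -3.1196,  0.0021]), 'ft_force': array([ 0.6468, -0.3129,  0.0598]), 'moment': array([ 0.0017, -0.0001,  0.0373]), 'grasp_force': 0.0, 'width': 88.0033734526926}
reader 0.9 [259.3, 334.1, 68.2, 57.1]
reader 0.69 [274.4, 137.2, 65.7, 59.7]
shuttle 0.62 [374.9, 208.2, 170.2, 107.3]
shuttle 0.56 [418.5, 221.9, 33.2, 53.0]
shuttle 0.54 [277.6, 135.4, 64.0, 57.1]
track 0.85 [311.4, 216.3, 357.0, 129.8]
track 0.32 [372.9, 209.6, 168.1, 109.1]
```

View pics/top0.png

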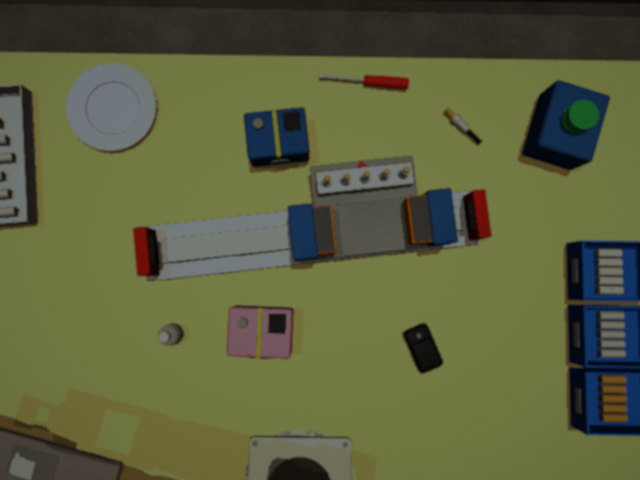

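View pics/scene0.png

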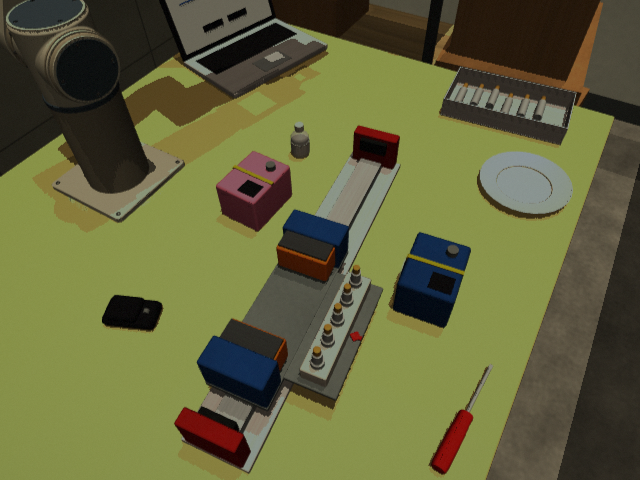

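Candidates for the reader are the blue box with the yellow line (276,136), the pink look-alike (260,332) and the blue box with the green cap (568,123). I choose the blue one at (276,136). Next is a close crop.

Run:
```python
import cv2
im=cv2.imread("pics/top0.png")[95:290,230:500]
im=cv2.convertScaleAbs(im,alpha=1.6)
cv2.imwrite("pics/c1.png",cv2.resize(im,None,fx=2.95,fy=2.95,interpolation=cv2.INTER_CUBIC))
```

```text
(no output)
```

View pics/c1.png

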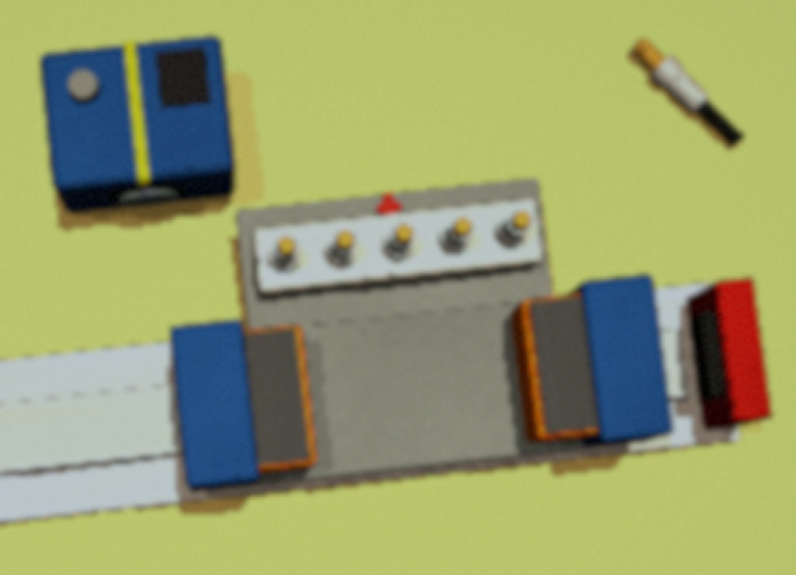

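The crop confirms the blue reader: the yellow line runs from (128,45) to (143,183) in crop pixels, with the lens on its near face. The arrow tip is at (389,193), and the end-block tops and the red stop at right are clear.

```bash
cat > h.py <<'E'
import numpy as np,cv2
from workcell import ctrl, optics
np.set_printoptions(precision=1,suppress=True)
def w(n,u,v,z):
    m=optics.camera_model(n);V=m["view"];f=240/np.tan(np.radians(m["fov_y"]/2))
    d=V[:3,:3].T@np.array([(u-m["cx"])/f,-(v-m["cy"])/f,-1]);c=-V[:3,:3].T@V[:3,3]
    return c+d*(z-c[2])/d[2]
def pix(n,p):
    m=optics.camera_model(n);V=m["view"];f=240/np.tan(np.radians(m["fov_y"]/2))
    q=V[:3,:3]@p+V[:3,3]; return np.array([m["cx"]+f*q[0]/-q[2],m["cy"]+f*q[1]/q[2]])
def c(u,v,z): return w("top",230+u/2.95,95+v/2.95,z)
E
python3 - <<'E'
from h import *
L=[c(*p,130) for p in [(172,327),(241,322),(258,484),(188,489)]]
R=[c(*p,130) for p in [(583,281),(652,276),(668,436),(600,441)]]
print(np.array(L),np.array(R))
Lm=np.mean(L,0);Rm=np.mean(R,0); d=(Lm-Rm);print("dist",np.linalg.norm(d),"ang",np.arctan2(-d[0],d[1]))
mid=(Lm+Rm)/2;print("mid",mid)
ey=d/np.linalg.norm(d);ex=np.array([ey[1],-ey[0],0])
A=c(389,193,63);l1=c(143,183,90);l0=c(128,45,90)
print("arrow",A,"line",l1,l0)
print("linedir ang",np.arctan2(l0[1]-l1[1],l0[0]-l1[0]))
for n,p in [("arrow",A),("line",l1),("line far",l0)]: print(n,(p-mid)@ex,(p-mid)@ey)
# stops top z=92: image left stop x 134-148 top, right stop crop
for n,p in [("Rstop inner top",c(715,284,92)),("Rstop inner bot",c(735,421,92)),("Lstop inner",w("top",147,228,92)),("Lstop inner b",w("top",149,274,92))]: print(n,(p-mid)@ex,(p-mid)@ey)
# scene checks
S=w("scene",356,334,63);l=w("scene",463,272,90);print("scene arrow",(S-mid)@ex,(S-mid)@ey,"line",(l-mid)@ex,(l-mid)@ey)
for yy in (75,-75):
  P=mid+ey*yy; P[2]=122; print("pad",pix("top",P),pix("scene",P))
E
```

```text
[[586.8  27.7 130. ]
 [590.8 -18.7 130. ]
 [481.9 -31.5 130. ]
 [478.   15.2 130. ]] [[ 621.9 -249.3  130. ]
 [ 626.  -295.9  130. ]
 [ 517.8 -305.9  130. ]
 [ 513.8 -260.3  130. ]]
dist 278.2834962912173 ang 0.12781621927798828
mid [ 552.1 -139.8  130. ]
arrow [ 694.9 -123.9   63. ] line [693.7  51.3  90. ] [792.6  63.7  90. ]
linedir ang 0.12466250982648672
arrow 143.65946079948503 -2.409453603541671
line 164.8369901691198 171.56121565642528
line far 264.45727790470437 171.24704117185067
Rstop inner top 47.89591055179427 -217.44780701471052
Rstop inner bot -48.76520025880765 -218.0551118915794
Lstop inner 48.524027896111576 454.6404530050164
Lstop inner b -45.41482603771339 459.1188676359318
scene arrow 136.77846323956163 3.3899321292345626 line 268.5130578649663 173.6669510954492
pad [334.8 229. ] [297.3 254.8]
pad [409.4 220.5] [255.8 326.2]
```

```bash
cat >> h.py <<'E'
from scipy.spatial.transform import Rotation as Ro
mid=np.array([552.1,-139.8,0.]); th=0.1278
ey=np.array([-np.sin(th),np.cos(th),0]); ex=np.array([np.cos(th),np.sin(th),0])
def need(target,yd=-1):
    o=ctrl.get_obs();R=Ro.from_rotvec(o["orientation"])
    # tool y = yd*ey, z down
    y=yd*ey;z=np.array([0,0,-1.]);x=np.cross(y,z)
    G=Ro.from_matrix(np.array([x,y,z]).T)
    d=np.array(target)-o["ee_pos"]
    print("t",o["t"],"pos",o["ee_pos"],"width",o["width"],"F",o["ft_force"])
    print("turn units now->goal",np.round((R.inv()*G).as_rotvec(degrees=True)/6,3))
    print("shift units tool now",np.round(R.inv().apply(d)/40,3),"after turn",np.round(G.inv().apply(d)/40,3), "track x,y of tcp rel mid",(o["ee_pos"]-mid)@ex,(o["ee_pos"]-mid)@ey)
    print("tool axes",R.as_matrix().round(3).tolist())
E
python3 - <<'E'
from h import *
for s in (-1,1): need([552.1,-139.8,200],s)
E
```

```text
t 0.25 pos [145.9 607.5 222.3] width 87.71060315964914 F [ 0.1 -0.7 -0.1]
turn units now->goal [-0.   0.  26.5]
shift units tool now [-14.2 -15.8   0.6] after turn [ 7.7 19.8  0.6] track x,y of tcp rel mid -307.6204893134033 792.9502361849009
tool axes [[-0.972, 0.234, -0.0], [0.234, 0.972, -0.001], [0.0, -0.001, -1.0]]
t 0.25 pos [145.9 607.5 222.3] width 87.71060315964914 F [ 0.1 -0.7 -0.1]
turn units now->goal [-0.  -0.  -3.5]
shift units tool now [-14.2 -15.8   0.6] after turn [ -7.7 -19.8   0.6] track x,y of tcp rel mid -307.6204893134033 792.9502361849009
tool axes [[-0.972, 0.234, -0.0], [0.234, 0.972, -0.001], [0.0, -0.001, -1.0]]
```

```bash
sed -i 's/precision=1/precision=3/' h.py; python3 -m jog '[[0,0,0,0,0,-0.88,1],[0,0,0,0,0,-0.88,1],[0,0,0,0,0,-0.88,1],[0,0,0,0,0,-0.88,1],[-0.5,-0.9,0,0,0,0,1],[-0.5,-0.9,0,0,0,0,1],[-0.5,-0.9,0,0,0,0,1],[-0.5,-0.9,0,0,0,0,1],[-0.5,-0.9,0,0,0,0,1],[-0.5,-0.9,0,0,0,0,1],[-0.5,-0.9,0,0,0,0,1],[-0.5,-0.9,0,0,0,0,1],[-0.4,-0.9,0,0,0,0,1],[-0.4,-0.9,0,0,0,0,1],[-0.4,-0.9,0,0,0,0,1],[-0.4,-0.9,0,0,0,0,1]]'
python3 -m jog '[[-0.4,-0.9,0,0,0,0,1],[-0.4,-0.9,0,0,0,0,1],[-0.4,-0.9,0,0,0,0,1],[-0.4,-0.9,0,0,0,0,1],[-0.4,-0.9,0,0,0,0,1],[-0.1,-0.9,0,0,0,0,1],[0,-0.9,0,0,0,0,1],[0,-0.9,0,0,0,0,1],[0,-0.9,0,0,0,0,1],[0,-0.9,0,0,0,0,1],[0,0,0,0,0,0,1],[0,0,0,0,0,0,1]]'
python3 - <<'E'
from h import *
need([552.1,-139.8,200],1)
for n in ["top","scene","wrist"]:
    cv2.imwrite(f"pics/{n}1.png",optics.get_image(n)[:,:,::-1])
E
```

```text
t: 1.85
ee_pos: [425.9, 207.7, 222.8]
orientation: [-0.209, 3.134, 0.0]
ft_force: [-0.1, -0.5, 0.3]
width: 87.6
grasp_force: 0.0
t: 3.05
ee_pos: [555.9, -136.9, 222.4]
orientation: [0.206, -3.134, -0.001]
ft_force: [-0.4, 0.1, 0.9]
width: 87.6
grasp_force: 0.0
t 3.05 pos [ 555.857 -136.917  222.434] width 87.61944443687393 F [-0.388  0.121  0.909]
turn units now->goal [ 0.005 -0.005  0.03 ]
shift units tool now [ 0.102 -0.059  0.561] after turn [ 0.102 -0.06   0.561] track x,y of tcp rel mid 4.0938831827645945 2.380534141799991
tool axes [[-0.991, -0.131, -0.001], [-0.131, 0.991, 0.0], [0.0, 0.001, -1.0]]
```

Run:
```python
import cv2,numpy as np
t=cv2.imread("pics/top1.png")[80:300,120:520];s=cv2.imread("pics/scene1.png")[180:400,180:480];w=cv2.imread("pics/wrist1.png")
a=np.hstack([t,cv2.resize(s,(300,220))]);b=np.hstack([cv2.resize(w,(480,360)),np.zeros((360,220,3),np.uint8)])
cv2.imwrite("pics/m1.png",np.vstack([a,b]))
```

```text
(no output)
```

View pics/m1.png

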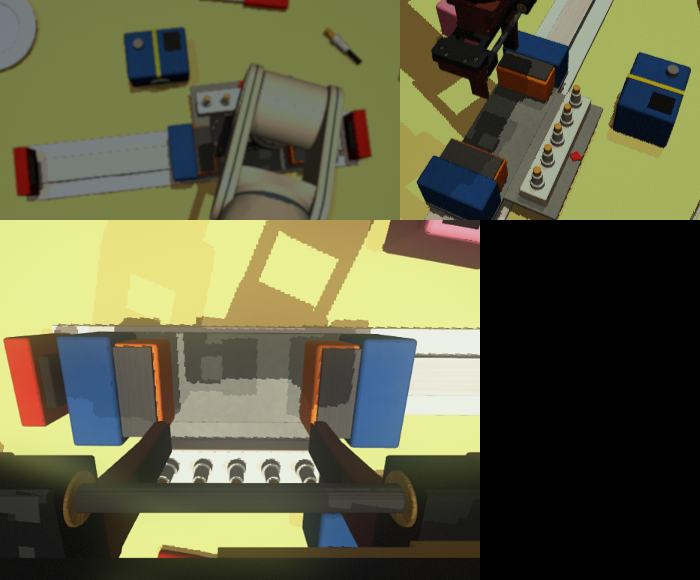

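```bash
cat >> h.py <<'E'
P0=pix("scene",mid+ex*140-ey*60+[0,0,63]);P1=pix("scene",mid+ex*140+ey*300+[0,0,63])
def red(im):
    h=cv2.cvtColor(im,cv2.COLOR_RGB2HSV).astype(int)
    m=((h[...,0]<8)|(h[...,0]>172))&(h[...,1]>160)&(h[...,2]>90)
    b=np.zeros(m.shape,np.uint8);cv2.line(b,tuple(map(int,P0)),tuple(map(int,P1)),255,16)
    v,u=np.nonzero(m&(b>0));return u,v
def arrow(save=None):
    t=ctrl.get_obs()["t"];im=optics.get_image("scene");u,v=red(im)
    if save: cv2.imwrite(save,im[:,:,::-1])
    if len(u)<8: return t,None,len(u)
    p=w("scene",u.mean(),v.mean(),63)-mid;return t,p@ey,len(u)
def hand():
    o=ctrl.get_obs();d=o["ee_pos"]-mid;return o["t"],d@ey,d@ex,o["ee_pos"][2],o["ft_force"]@ey
E
python3 - <<'E'
from h import *
im=cv2.imread("pics/scene0.png")[:,:,::-1].copy()
u,v=red(im);p=w("scene",u.mean(),v.mean(),63)-mid;print("arrow",len(u),u.mean(),v.mean(),p@ex,p@ey)
for k in np.argsort(u)[-2:]: q=w("scene",u[k],v[k],63)-mid;print("tip",u[k],v[k],q@ex,q@ey)
h=cv2.cvtColor(im,cv2.COLOR_RGB2HSV).astype(int)
m=(abs(h[...,0]-26)<8)&(h[...,1]>190)&(h[...,2]>110);m[:235]=0;m[290:]=0;m[:,:400]=0;m[:,475:]=0
v,u=np.nonzero(m);print("line px",len(u),u.min(),u.max(),v.min(),v.max())
for uu in range(u.min(),u.max(),6):
    s=u==uu
    if s.any(): q=w("scene",uu,v[s].mean(),90)-mid;print(uu,v[s].mean(),q@ex,q@ey)
print(arrow())
t=cv2.imread("pics/top0.png")[:,:,::-1];hh=cv2.cvtColor(t,cv2.COLOR_RGB2HSV).astype(int)
m=((hh[...,0]<8)|(hh[...,0]>172))&(hh[...,1]>140);m[:155]=0;m[172:]=0;m[:,340:385]*=True;m[:,:340]=0;m[:,385:]=0
v,u=np.nonzero(m);q=w("top",u.mean(),v.mean(),63)-mid;print("top arrow",len(u),u.mean(),v.mean(),q@ex,q@ey)
E
```

```text
arrow 70 355.51428571428573 335.8857142857143 137.2850835715856 -0.1959738141970746
tip 361 338 146.89674800565007 -0.30578725662851625
tip 361 337 146.26151388911828 1.4026985245010515
line px 183 408 463 254 274
408 255.0 170.251878486337 172.67339634702648
414 257.0 181.35151498654895 172.4670643138963
420 258.5 192.06363195996911 173.3369312479727
426 260.5 203.0189119443417 173.1295596086649
432 262.5 213.8981474121063 172.9236274100735
438 264.5 224.70212740304092 172.71911971652622
444 266.0 235.15994962322753 173.57700812727535
450 268.0 245.82513217007994 173.3714981090174
456 270.0 256.4172398035705 173.16739618918743
462 272.0 266.9370209935195 172.96468794533703
(3.2, np.float64(-0.5358725501043544), 75)
top arrow 29 361.37931034482756 164.24137931034483 135.64386512009963 -0.42857339932779226
```

```bash
python3 -m jog '[[0.1,-0.06,0.4,0,0,0,1],[0,0,0.5,0,0,0,1],[0,0,0.5,0,0,0,1],[0,0,0.5,0,0,0,1],[0,0,0.5,0,0,0,1],[0,0,0.5,0,0,0,1],[0,0,0.35,0,0,0,1],[0,0,0.2,0,0,0,1],[0,0,0,0,0,0,1]]'
python3 - <<'E'
from h import *
print(arrow("pics/s2.png"),hand())
E
```

```text
t: 4.15
ee_pos: [552.0, -138.9, 83.8]
orientation: [0.209, -3.133, -0.001]
ft_force: [0.3, -0.7, 0.0]
width: 87.9
grasp_force: 0.0
(4.15, np.float64(-0.4380829117244325), 74) (4.2, np.float64(0.6076571731162459), np.float64(0.5076285173338025), np.float64(84.65313292711177), np.float64(-0.11463194839028013))
```

View pics/s2.png

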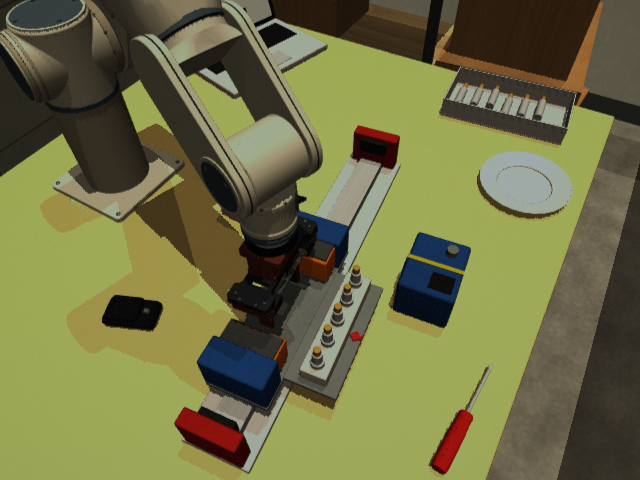

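The hand is in the gap with clearance on both sides, and the arrow shows at (356,336). Launching now.

```bash
python3 -m jog '[[0,0.11,0,0,0,0,1],[0,0.11,0,0,0,0,1],[0,0.11,0,0,0,0,1],[0,0.11,0,0,0,0,1],[0,0.11,0,0,0,0,1],[0,0.11,0,0,0,0,1],[0,0.11,0,0,0,0,1],[0,0.11,0,0,0,0,1],[0,0.11,0,0,0,0,1],[0,0.11,0,0,0,0,1],[0,0.11,0,0,0,0,1],[0,0.11,0,0,0,0,1],[0,0.11,0,0,0,0,1]]'
python3 - <<'E'
from h import *
print(arrow(),hand());
E
```

```text
t: 5.5
ee_pos: [544.7, -82.4, 84.6]
orientation: [0.209, -3.134, -0.0]
ft_force: [-0.1, -0.2, 0.2]
width: 87.9
grasp_force: 0.0
(5.5, np.float64(37.00799202321558), 69) (5.55, np.float64(58.439312904831134), np.float64(-0.046159468895936584), np.float64(84.59220669873366), np.float64(0.6084725850307584))
```

```bash
python3 -m jog '[[0,0.11,0,0,0,0,1],[0,0.11,0,0,0,0,1]]'
python3 - <<'E'
from h import *
print(arrow(),hand());
E
```

```text
t: 5.75
ee_pos: [543.7, -73.8, 84.7]
orientation: [0.208, -3.135, -0.0]
ft_force: [-0.6, 0.1, 0.6]
width: 88.0
grasp_force: 0.0
(5.75, np.float64(57.12721965297271), 65) (5.8, np.float64(67.11176814943441), np.float64(-0.015813071545688118), np.float64(84.64868256965555), np.float64(0.5183026899557269))
```

```bash
python3 -m jog '[[0,0.2,0,0,0,0,1],[0,0.2,0,0,0,0,1],[0,0.2,0,0,0,0,1]]'
python3 - <<'E'
from h import *
print(arrow(),hand());
E
```

```text
t: 6.1
ee_pos: [540.4, -49.5, 84.7]
orientation: [0.208, -3.135, -0.0]
ft_force: [0.3, -0.3, 0.2]
width: 87.9
grasp_force: 0.0
(6.1, np.float64(84.0659037629519), 63) (6.15, np.float64(91.99928313753159), np.float64(-0.2644539973516622), np.float64(84.58473516814746), np.float64(0.6032782324527628))
```

```bash
python3 -m jog '[[0,0.18,0,0,0,0,1],[0,0.17,0,0,0,0,1],[0,0.15,0,0,0,0,1]]'
python3 - <<'E'
from h import *
print(arrow(),hand());
E
```

```text
t: 6.45
ee_pos: [537.8, -29.8, 84.7]
orientation: [0.209, -3.135, -0.0]
ft_force: [-1.2, 0.6, 0.3]
width: 87.8
grasp_force: 0.0
(6.45, np.float64(110.89279419919052), 62) (6.5, np.float64(111.517358760281), np.float64(-0.22853545211440007), np.float64(84.65361998352685), np.float64(0.6268234170561545))
```

```bash
python3 -m jog '[[0,0.088,0,0,0,0,1],[0,0.088,0,0,0,0,1],[0,0.088,0,0,0,0,1],[0,0.088,0,0,0,0,1],[0,0.088,0,0,0,0,1],[0,0.088,0,0,0,0,1],[0,0.088,0,0,0,0,1],[0,0.088,0,0,0,0,1],[0,0.088,0,0,0,0,1],[0,0.088,0,0,0,0,1],[0,0.088,0,0,0,0,1],[0,0.088,0,0,0,0,1],[0,0.088,0,0,0,0,1],[0,0.088,0,0,0,0,1]]'
python3 - <<'E'
from h import *
for i in range(4): print(arrow(),hand())
E
```

```text
t: 7.9
ee_pos: [531.4, 18.7, 84.7]
orientation: [0.208, -3.135, 0.0]
ft_force: [-0.2, -0.5, -0.6]
width: 88.0
grasp_force: 0.0
(7.9, np.float64(172.2032500255544), 53) (7.95, np.float64(160.2223422402715), np.float64(-0.4145735201262646), np.float64(84.66170841885989), np.float64(-0.259903604567125))
(7.95, np.float64(172.4226508443136), 55) (8.0, np.float64(159.9621986344704), np.float64(-0.4034842590049621), np.float64(84.67455650880883), np.float64(-0.06755871036409664))
(8.0, np.float64(172.8358333140903), 53) (8.05, np.float64(159.75937849928462), np.float64(-0.3567370256565283), np.float64(84.68055567256977), np.float64(-0.9826409345567781))
(8.05, np.float64(172.89189992488454), 54) (8.1, np.float64(159.65199721567393), np.float64(-0.3601891993829227), np.float64(84.68181152501299), np.float64(0.12003343152493003))
```

```bash
python3 -m jog '[[0,0.1,0,0,0,0,1],[0,0.1,0,0,0,0,1],[0,0.1,0,0,0,0,1],[0,0.04,0,0,0,0,1],[0,0,0,0,0,0,1],[0,0,0,0,0,0,1],[0,0,0,0,0,0,1]]'
python3 - <<'E'
from h import *
for i in range(2): print(arrow(),hand())
E
```

```text
t: 8.8
ee_pos: [529.6, 31.8, 84.7]
orientation: [-0.208, 3.135, -0.0]
ft_force: [-0.2, 0.3, -0.2]
width: 87.6
grasp_force: 0.0
(8.8, np.float64(174.64784809734815), 53) (8.85, np.float64(173.0778872926458), np.float64(-0.41748397813863747), np.float64(84.68195503975477), np.float64(-0.2067998385082737))
(8.85, np.float64(174.77784269864105), 52) (8.9, np.float64(173.0716051468245), np.float64(-0.4327809696632343), np.float64(84.65333992195627), np.float64(0.22181256708857727))
```

Drifting at about 2 mm/s and slowing, 2 mm past the line. I'll wait and check.

```bash
python3 -m jog '[[0,0,0,0,0,0,1],[0,0,0,0,0,0,1],[0,0,0,0,0,0,1],[0,0,0,0,0,0,1],[0,0,0,0,0,0,1],[0,0,0,0,0,0,1],[0,0,0,0,0,0,1],[0,0,0,0,0,0,1],[0,0,0,0,0,0,1],[0,0,0,0,0,0,1],[0,0,0,0,0,0,1],[0,0,0,0,0,0,1]]'
python3 - <<'E'
from h import *
print(arrow(),hand())
E
python3 -m jog '[[0,0,0,0,0,0,1],[0,0,0,0,0,0,1],[0,0,0,0,0,0,1],[0,0,0,0,0,0,1],[0,0,0,0,0,0,1],[0,0,0,0,0,0,1],[0,0,0,0,0,0,1],[0,0,0,0,0,0,1],[0,0,0,0,0,0,1],[0,0,0,0,0,0,1],[0,0,0,0,0,0,1],[0,0,0,0,0,0,1],[0,0,0,0,0,0,1],[0,0,0,0,0,0,1],[0,0,0,0,0,0,1],[0,0,0,0,0,0,1],[0,0,0,0,0,0,1],[0,0,0,0,0,0,1],[0,0,0,0,0,0,1],[0,0,0,0,0,0,1]]'
python3 - <<'E'
from h import *
print(arrow("pics/s3.png"),hand())
E
```

```text
t: 10.1
ee_pos: [529.6, 31.9, 84.7]
orientation: [0.209, -3.135, 0.0]
ft_force: [-0.6, 0.5, 0.3]
width: 87.8
grasp_force: 0.0
(10.1, np.float64(175.28155216303932), 55) (10.15, np.float64(173.17944478610934), np.float64(-0.414302028688482), np.float64(84.70324395970947), np.float64(-0.2995767697914766))
t: 12.15
ee_pos: [529.7, 31.9, 84.7]
orientation: [-0.208, 3.135, -0.0]
ft_force: [-0.7, -0.3, 0.5]
width: 87.5
grasp_force: 0.0
(12.15, np.float64(175.32077748840842), 54) (12.2, np.float64(173.1620969773692), np.float64(-0.42760851907188524), np.float64(84.67647887367801), np.float64(0.08678178424395443))
```

View pics/s3.png

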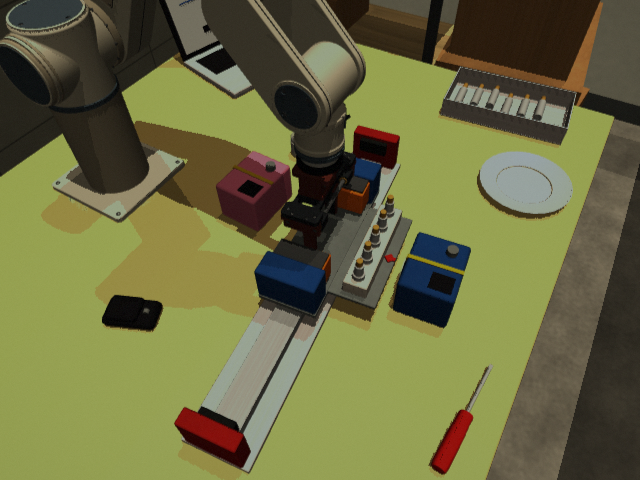

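The arrow at (390,258) points at the yellow line. It is at rest about 3 mm off, within the 15 mm tolerance, and untouched for about 4 s. Handing in.

```bash
python3 -m jog '[[0,0,0,0,0,0,1],[0,0,0,0,0,0,1],[0,0,0,0,0,0,1],[0,0,0,0,0,0,1],[0,0,0,0,0,0,1],[0,0,0,0,0,0,1]]'; python3 -c "
from workcell import ctrl
print(ctrl.close_job())"
```

```text
t: 12.8
ee_pos: [529.6, 31.9, 84.7]
orientation: [0.209, -3.135, 0.0]
ft_force: [0.8, 0.5, 0.2]
width: 87.6
grasp_force: 0.0
the job is handed in; nothing more can be done
None
```

The shuttle was pushed off at about 77 mm/s and braked. Its arrow came to rest about 3 mm from the blue reader's yellow line and stood there untouched for over 4 s. I handed the job in at 12.8 s; the hand-in gave no verdict.

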